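Close the amplifier's battery bay and test it

TASK

Close the battery bay of the public-address amplifier: lay the loose slotted cover flat in its seat on the sloping panel, with the wing nut standing up through the slot, then spin the wing nut clockwise until it is snug on the cover. Then press the battery test button fully down and let it come back up. Do not knock over or shove away the empty glass that stands between the amplifier and the cover.

Things in the scene. Friction and masses are not known exactly. Their poses are not given: they have to be found in the camera images.
- amplifier: Grey amplifier, fixed, its front roughly towards the robot, 260 mm wide, 136 mm high at the back, with a 260 by 150 mm panel sloping 25 degrees down to the front. Origin: on the table under the panel's centre; z up, x to its back. It and the cover may change sides between starts. Five knobs, 14 mm across, 8 mm high, stand on the panel 61 mm up the slope from the stud.
- bay_seat (a point): Point on the panel's surface on the stud's axis, mid cover seat. z: out of the panel along the stud, 25 degrees off vertical towards the front; x up the slope; y level, to the left. A lip 4 mm high (8 mm along the lower edge) frames the seat, 87 (x) by 147 mm (y) inside: 3.5 mm spare all round for the cover. Inside: opening 50 by 104 mm, 14 deep; 8 mm stud, ends 31 mm above the panel.
- wing_nut: Steel wing nut that stays on the stud. Origin on the stud's axis at the wings' underside; z along the stud, outwards; x along the wings. The wings form one straight upright bar 36 mm tip to tip (x), 9 mm thick (y), 24 mm high (z). Loose, its underside stands 8 mm above the panel; the cover passes over it while the wings lie in line with the slot.
- nut_turn (a joint): Turn of the wing nut, rad: about 0 when loose (-0.04 to 0.08 at the start), wings pointing up the slope; grows as it is turned clockwise seen from above, to a stop at 2.9. It sinks 1.5 mm a radian, touches a seated cover at about 2.0 and is snug 0.2 to 0.5 rad later, as the resistance rises. Friction 0.04 N m; stays where left.
- cover_slot (a point): Centre of the slot in the loose cover, half-way through the plate. The cover is a flat aluminium plate 80 (x) by 140 (y) by 5 mm (z, up as it lies on the table), 130 to 210 g, with a through slot 44 (x) by 16 mm (y) in its middle and an upright pull bar near its +y end. It fits its seat with its x axis up or down the slope.
- cover_pull (a point): Centre of the cover's upright pull bar, 44 mm long (x), 10 mm thick (y), 30 mm high (z), standing on the plate; it lies 52 mm from the slot's centre along the cover's y and 15 mm above the plate's top. Axes as the cover's.
- test_button_top (a point): Centre of the top of the round push button on the panel, 28 mm across, in a 44 mm round black housing; 130 mm along -y, 5 mm down the slope and 22 mm above the panel from bay_seat. z points out of the panel, square to it; press along -z.
- test_button (a joint): Travel of the push button, m: 0 up, 0.006 fully down. A spring brings it back; fully down takes 5 N.
- glass_near_mid (a point): Centre, half-way up, of the empty drinking glass on the table between the amplifier and the cover, nearer the robot, 68 mm across and 100 mm high; leave it standing where it is.
There are look-alikes about, which are no part of the job. Leave any blue look-alike of the part that bears glass_near_mid alone.

How it is judged:
By the outcome, as a careful person would: the job done as asked, in the order asked, and still so for the second after the job is handed in, with the robot touching nothing.
It also fails if it takes over 72 s, if anything falls off the work surface, if the arm or the gripper's body presses on something with over 40 N, if the wrist force passes 120 N, or if a joint passes its speed limit or range.

ROBOT

A 6-joint arm with a two-finger parallel gripper is mounted at the origin on the work surface. World frame = base frame: x ahead of the robot, y to its left, z up, the work surface at z = 0. Lengths are in mm, angles in rad, forces in N, time in s.
With the tool pointing down it reaches from about 250 to 800 mm from the base axis. Payload 3.9 kg.
Tool frame: the origin (TCP) lies on the mounting face of the last link; the fingertips stand 173 mm ahead of it and the grasp point (between the pads) lies 155 mm ahead of it; z points along the fingers, y is the line along which they close (so a half turn about z gives the same grasp; the last joint's range is limited). The gripper opens to 85 mm and grips with 20 to 120 N. Pads are 22 mm wide; open, the fingers measure 114 mm over their backs; the gripper's body (76 mm by 85 mm) begins 54 mm behind the grasp point. The pads swing forward as they close: fully open they stand 13 mm farther back than shut.
Start: joints at [-1.267, 0.26, -0.138, 1.173, 0, 1.571], TCP at [157.048, -500.951, 404.704] pointing down, gripper open.
Joint ranges: [-2.78, 2.78], [-0.83, 1.72], [-1.28, 1.37], [-1.9, 2.12], [-1.57, 1.48], [-3.14, 3.14]. Speed limits (rad/s): [2.57, 2.57, 3.14, 3.14, 3.14, 3.14].

INTERFACE

Orientations are given as a rotation vector (axis times angle).
In Python, from workcell import arm, cams gives the robot as it stands.
- The arm moves only by the shell command python3 -m pendant 'ROWS' [OPENING]. ROWS is JSON, a list of rows, each a list of 2 entries, a list of its own where there are three numbers: the shift along the tool's x, y, z in m, then the turn, a rotation vector about the tool's x, y, z in degrees. A call has 1 to 10 rows; each row is the pose to reach, as a shift and turn from the pose commanded when the call began, along the tool's axes at that moment; what a row does not reach only later rows make up. A row lasts 1/8 s, in which the tool goes at most 62.5 mm and 10.7 degrees, less where a joint would pass 70% of its speed; a pose out of reach is approached as far as the arm can. A call with a gripper value outside its range is refused whole. OPENING is the finger opening in m, from 0 to 0.0854, set as the call begins (- or left out, the last holds). The fingers move at their own pace and stop on an object; the grip force is fixed at half the most. Time passes only in rows, so rows that repeat a pose let the fingers close. It gives the time, the measured TCP pose, the force, the opening and the grip force at its end, in the units of the state.
- arm.state(): the state, without advancing time (a new reading comes with each control period).
- cams.snapshot(name): name is "scene" or "side" or "wrist"; returns the picture (400x640x3 uint8, red, green, blue); there is no depth.
- cams.get_calibration(name): a dict with "camera_matrix" (3x3 intrinsics, pixels), "k1" (the pictures are not rectified: a ray, as slopes to the right and down, at radius r is drawn at 1 + k1 r^2 times it, then the intrinsics apply), "position" and "rotation" of the camera in the world. Camera axes: x right, y up, looking along -z (the intrinsics and any distortion apply to the point x, -y, -z); pixel columns grow to the right and rows downward; lengths in mm; the calibration is good to about 2 mm. A picture is of the moment at which its call begins: read the wrist's pose just before it. get_calibration takes no time and is no camera call; for the wrist camera it gives the pose at the moment of the call.
- arm.hand_in(): hands the job in; it is judged then, once.
The state is a dict: "t": time; "joint_positions": joint angles; "joint_vel": joint speeds; "tau": joint torques, N m; "tcp_pos": TCP position; "eef_rot": TCP orientation; "contact_force": force on the tool from outside, world axes, zero at the start; "moment": the same for the moment, N m; "opening": finger opening in mm; "gripper_force": force on a finger pad.
Only numpy, scipy, OpenCV 4.12 (cv2) and the standard library are available. Lean on these libraries where they do the work, as an engineer would, in place of code of your own. Each camera call takes 0.05 s, during which the arm holds its last target. There are 200 camera calls.

## Working session

There is one attempt and no reset: what is moved stays moved. The work goes in short steps, Python scripts to look and compute and a shell command to move; the robot and the scene stay as the last step left them, time stands still between calls to the robot, and variables do not carry over. Pictures are saved under pics/ and viewed, at most 10 in all, crops included, and the job is handed in when it is done.

```bash
ls; mkdir -p pics; cat > h.py <<'E'
import numpy as np, cv2, json
from scipy.spatial.transform import Rotation as R
from workcell import arm, cams
def ray(cal,u,v):
    K=np.array(cal["camera_matrix"]);d=np.array([(u-K[0,2])/K[0,0],(v-K[1,2])/K[1,1]])
    p=d.copy()
    for _ in range(20): p=d/(1+cal["k1"]*(p@p))
    Rm=rot(cal); w=Rm@np.array([p[0],-p[1],-1]); return np.array(cal["position"]),w/np.linalg.norm(w)
def rot(cal):
    r=np.array(cal["rotation"]); return r if r.shape==(3,3) else R.from_rotvec(r).as_matrix()
def onz(cal,u,v,z):
    o,d=ray(cal,u,v); return o+d*(z-o[2])/d[2]
def proj(cal,P):
    p=rot(cal).T@(np.array(P)-np.array(cal["position"])); s=np.array([p[0],-p[1]])/-p[2]
    s=s*(1+cal["k1"]*(s@s)); K=np.array(cal["camera_matrix"]); return s*[K[0,0],K[1,1]]+[K[0,2],K[1,2]]
def tri(obs):
    A=np.zeros((3,3));b=np.zeros(3)
    for cal,u,v in obs:
        o,d=ray(cal,u,v);M=np.eye(3)-np.outer(d,d);A+=M;b+=M@o
    x=np.linalg.solve(A,b); return x,[float(np.linalg.norm(np.cross(x-ray(c,u,v)[0],ray(c,u,v)[1]))) for c,u,v in obs]
def snap(n,f):
    cal=cams.get_calibration(n); im=cams.snapshot(n)[:,:,::-1].copy(); cv2.imwrite(f"pics/{f}.png",im)
    json.dump({k:np.array(v).tolist() for k,v in cal.items()},open(f"pics/{f}.json","w")); return cal,im
def load(f): return json.load(open(f"pics/{f}.json")),cv2.imread(f"pics/{f}.png")
E
python3 - <<'E'
from h import *
ims=[]
for n in ["scene","side","wrist"]:
    c,i=snap(n,n+"0");print(n,np.round(c["position"]),c["k1"],np.round(np.array(c["camera_matrix"])[0,0]),np.round(rot(c)[:,2],2))
s=arm.state();print(s)
E
```

```text
pics
scene [1321.  -80.  626.] -0.0256899258005732 419.0 [ 0.85 -0.05  0.52]
side [176. 475. 614.] -0.03713734900772479 366.0 [-0.41  0.62  0.67]
wrist [ 228. -478.  373.] -0.07320377415878271 344.0 [0.28 0.09 0.96]
{'t': 0.15, 'joint_positions': array([-1.26697424e+00,  2.60570227e-01, -1.39055989e-01,  1.17274411e+00,
       -6.83979832e-06,  1.57079047e+00]), 'joint_vel': array([ 0.00065762, -0.00068166,  0.00307461,  0.00031684, -0.00076328,
        0.00089613]), 'tau': array([ 6.79311670e-04, -4.06007123e+01,  2.54166770e+01,  1.26427860e-02,
        9.34698591e-06,  2.47726064e-06]), 'tcp_pos': array([ 156.98505677, -500.70675088,  404.04281161]), 'eef_rot': array([-3.10387474e+00, -4.75182994e-01,  3.84570683e-04]), 'contact_force': array([ 0.11315177, -0.49853642,  0.26710636]), 'moment': array([-0.01888493, -0.04473112,  0.03420853]), 'gripper_force': 0.0, 'opening': 85.31987868678965}
```

View pics/scene0.png

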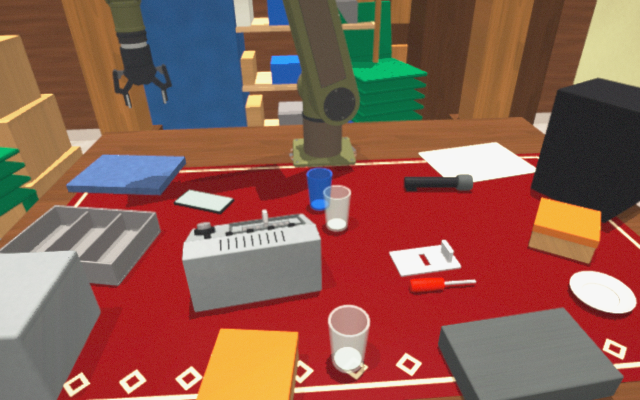

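View pics/side0.png

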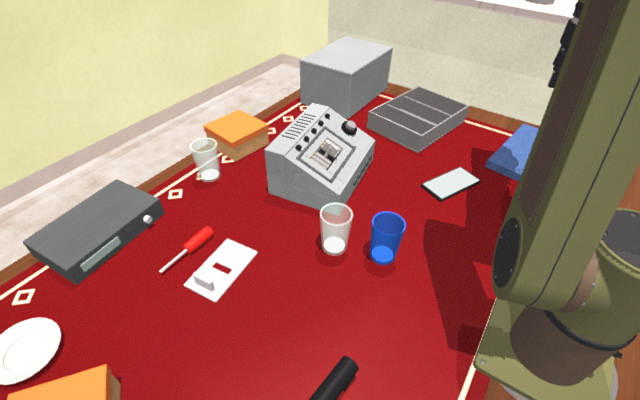

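The scene picture shows the amplifier at (253,258), the cover at (425,260) with its pull bar at (448,248), the clear near glass at (337,208), the blue look-alike glass at (319,190), and the far clear glass at (348,340). In the side picture the cover slot is at (222,268), the pull at (204,284), the stud and nut at about (327,152), the button at (350,127) and the near glass at (335,230).

```bash
python3 - <<'E'
from h import *
np.set_printoptions(suppress=True,precision=1)
sc,si=load("scene0")[0],load("side0")[0];w=load("wrist0")[0]
for n,a,b in [("slot",(425,259),(222,268)),("pulltop",(446,243),(202,280)),("nut",(265,214),(327,150)),("button",(204,229),(350,124)),("glassbottom",(337,225),(334,247)),("glasstop",(338,193),(336,211)),("amp TL corner",(185,246),(313,104)),("amp frontleft?",(318,231),(266,152)),("blue",(320,205),(383,256)),]:
    print(n,*tri([(sc,*a),(si,*b)]))
s=arm.state();Rt=R.from_rotvec(s["eef_rot"]).as_matrix();print(Rt)
print("cam in tool",Rt.T@(np.array(w["position"])-s["tcp_pos"]));print(Rt.T@rot(w))
for p in [(222,240),(257,247),(215,300),(185,287)]: print(onz(si,*p,5))
E
```

```text
slot [594.8 195.5   4.5] [0.5961426107508174, 0.5961426107507971]
pulltop [582.1 248.4  35.9] [4.764214558572672, 4.764214558572717]
nut [ 564.2 -154.9  121.5] [7.728287735149575, 7.728287735149609]
button [ 586.4 -289.7  113.5] [1.742603118757981, 1.7426031187579203]
glassbottom [438.2   9.3  -0.4] [1.5087729937301952, 1.5087729937301235]
glasstop [443.5   7.6 101.7] [2.3146862162231336, 2.314686216223136]
amp TL corner [ 699.9 -291.5  146.6] [9.572122469777309, 9.572122469777328]
amp frontleft? [658.6 -44.4 138.8] [8.012378633915416, 8.012378633915349]
blue [337.6 -29.2  -0.3] [0.8030199208642416, 0.8030199208641483]
[[ 1.   0.3 -0. ]
 [ 0.3 -1.   0. ]
 [-0.  -0.  -1. ]]
cam in tool [74.6 -0.3 31.3]
[[ 0.   1.   0.3]
 [ 1.  -0.  -0. ]
 [ 0.   0.3 -1. ]]
[650.4 141.    5. ]
[573.6 111.7   5. ]
[550.8 258.7   5. ]
[620.7 271.8   5. ]
```

```bash
cat >> h.py <<'E'
def frame(yaw,tilt):  # tool frame, x up slope at yaw, z into panel tilted by tilt (deg)
    a,t=np.radians([yaw,tilt]); h=np.array([np.cos(a),np.sin(a),0]);k=np.array([0,0,1.])
    x=h*np.cos(t)+k*np.sin(t); z=h*np.sin(t)-k*np.cos(t); return np.column_stack([x,np.cross(z,x),z])
def go(pos,Rg):
    s=arm.state();Rc=R.from_rotvec(s["eef_rot"]).as_matrix()
    d=Rc.T@(np.array(pos)-s["tcp_pos"])/1000; r=R.from_matrix(Rc.T@Rg).as_rotvec(degrees=True)
    print("shift",np.round(d,4).tolist(),"turn",np.round(r,2).tolist(),"rows",max(np.linalg.norm(d)/.0625,np.linalg.norm(r)/10.7),"t",s["t"])
E
python3 -c "
from h import *
F=frame(9.6,25);go(np.array([577,-153,94])-F[:,2]*285,F)"
```

```text
shift [0.3855, -0.2224, 0.0521] turn [-1.79, 24.97, 7.66] rows 7.169130816262817 t 0.15
```

```bash
python3 -m pendant '[[[0.3855,-0.2224,0.0521],[-1.79,24.97,7.66]],[[0.3855,-0.2224,0.0521],[-1.79,24.97,7.66]],[[0.3855,-0.2224,0.0521],[-1.79,24.97,7.66]],[[0.3855,-0.2224,0.0521],[-1.79,24.97,7.66]],[[0.3855,-0.2224,0.0521],[-1.79,24.97,7.66]],[[0.3855,-0.2224,0.0521],[-1.79,24.97,7.66]],[[0.3855,-0.2224,0.0521],[-1.79,24.97,7.66]],[[0.3855,-0.2224,0.0521],[-1.79,24.97,7.66]],[[0.3855,-0.2224,0.0521],[-1.79,24.97,7.66]],[[0.3855,-0.2224,0.0521],[-1.79,24.97,7.66]]]'
python3 -c "
from h import *
F=frame(9.6,25);go(np.array([577,-153,94])-F[:,2]*285,F)
c,i=snap('wrist','w1')
print(arm.state()['joint_positions'])"
```

```text
t: 1.4
tcp_pos: [457.6, -174.4, 352.5]
eef_rot: [-3.024, -0.251, -0.67]
contact_force: [0.6, 0.6, 0.1]
opening: 85.4
gripper_force: 0.0
shift [0.0007, -0.0012, 0.0006] turn [0.13, 0.03, -0.06] rows 0.024052356752746817 t 1.4
[-0.43602777  0.08738623 -0.56047159  0.55520578  0.23988569  2.58502549]
```

View pics/w1.png

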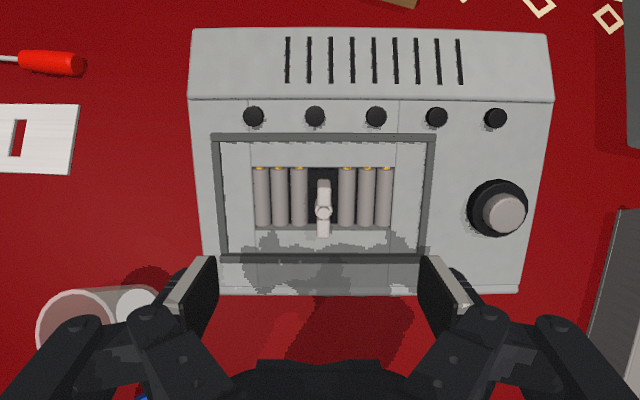

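The wrist view shows the empty seat frame, with inner corners at about (219,140) and (431,140). The nut is at (323,208) with its wings up the slope, the knobs are along y≈117 and the button is at (505,213). I'll take a second wrist view shifted sideways for depth.

```bash
python3 -m pendant '[[[0.03,0.06,0],[0,0,0]],[[0.03,0.08,0],[0,0,0]],[[0.03,0.08,0],[0,0,0]],[[0.03,0.08,0],[0,0,0]]]' >/dev/null
python3 - <<'E'
from h import *
snap('wrist','w2')
a=cv2.imread('pics/w1.png');b=cv2.imread('pics/w2.png')
cv2.imwrite('pics/both.png',np.vstack([cv2.resize(a[90:280,180:550],None,fx=1.55,fy=1.55),cv2.resize(b[90:280,90:460],None,fx=1.55,fy=1.55)]))
for n in ('w1','w2'):
    c,i=load(n);g=cv2.cvtColor(i,cv2.COLOR_BGR2GRAY)
    m=((g<60)&(i[:,:,2]<70)).astype(np.uint8)
    nn,_,st,ce=cv2.connectedComponentsWithStats(m)
    for k in range(1,nn):
        if 150<st[k,4]<4000 and st[k,1]<240: print(n,st[k],ce[k].round(1))
E
```

```text
w1 [285  37   5  46 152] [286.9  59.7]
w1 [329  37   4  46 176] [330.6  58.8]
w1 [350  37   5  46 161] [352.1  60.2]
w1 [372  38   5  45 155] [373.7  60.2]
w1 [393  38   6  46 173] [395.2  59.8]
w1 [414  38   6  46 168] [416.5  60.6]
w1 [435  39   7  45 166] [437.9  61.7]
w1 [456  40   7  45 165] [458.8  62.6]
w1 [243 106  21  21 326] [253.  116.1]
w1 [305 106  20  21 306] [314.5 116.1]
w1 [366 106  20  21 321] [375.7 116.3]
w1 [426 107  22  20 338] [436.2 116.6]
w1 [484 108  23  21 362] [495.  117.7]
w1 [308 168  30  56 980] [321.9 190.8]
w1 [ 466  179   62   58 1441] [490.4 203.3]
w2 [238  81   6  46 171] [240.5 104.1]
w2 [344  81   4  46 162] [345.7 102.5]
w2 [176  82   7  46 163] [178.7 103.7]
w2 [196  82   7  45 164] [199.2 104.1]
w2 [217  82   6  45 152] [219.8 104.1]
w2 [194 149  21  20 322] [203.8 158.9]
w2 [253 149  20  20 299] [262.4 158.9]
w2 [313 149  19  21 298] [321.8 158.8]
w2 [371 149  21  21 312] [381.1 159. ]
w2 [136 150  22  20 334] [146.6 159.4]
w2 [207 206  32  51 817] [226.5 226.8]
w2 [ 361  217   59   57 1373] [387.3 240.7]
```

View pics/both.png

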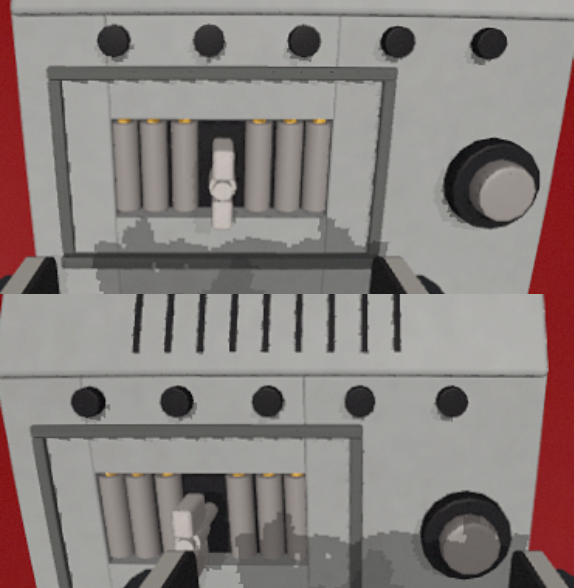

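```bash
python3 - <<'E'
from h import *
np.set_printoptions(suppress=True,precision=2)
c1,i1=load('w1');c2,i2=load('w2')
k1=[(253,116.1),(314.5,116.1),(375.7,116.3),(436.2,116.6),(495,117.7)]
k2=[(146.6,159.4),(203.8,158.9),(262.4,158.9),(321.8,158.8),(381.1,159)]
K=[]
for a,b in zip(k1,k2):
    x,e=tri([(c1,*a),(c2,*b)]);K.append(x);print('knob',x,e[0])
K=np.array(K); d=K[0]-K[4]; print('yaw',np.degrees(np.arctan2(-d[0],d[1])),'tilt',d[2],np.linalg.norm(d))
B,e=tri([(c1,507.7,214.5),(c2,392.6,252.3)]);print('button',B,e[0])
L=tri([(c1,211.6,133.9),(c2,110.6,174.8)]);Rr=tri([(c1,435.5,133.9),(c2,322.9,174.8)]);print('lip',L,Rr)
yaw=np.degrees(np.arctan2(-d[0],d[1]));F=frame(yaw,25);n=-F[:,2];x=F[:,0];y=-F[:,1]
print('n coords knob,button,lip', (K@n), B@n, L[0]@n,Rr[0]@n)
S_b=B-22*n+5*x+130*y; print('seat from button',S_b)
S_k=K.mean(0); print('seat rel coords (x,y,n): from button',S_b@x,S_b@y,S_b@n,' knobs: x',(K@x).mean()-61,'y',K@y,' lip outer x',L[0]@x,Rr[0]@x,'y mid',(L[0]+Rr[0])@y/2,'w',(L[0]-Rr[0])@y)
# inner edges and nut on planes (n known)
N0=S_b@n
def onp(c,u,v,h):
    o,dd=ray(c,u,v);return o+dd*((N0+h-o@n)/(dd@n))
for nm,c,u,v,h in [('stud tip w1',c1,323.2,210.6,31),('inner UL lip top',c1,180+62/1.55,90+81/1.55,4),('inner UR',c1,180+385/1.55,90+81/1.55,4),('inner LL',c1,180+73/1.55,90+253/1.55,8),('inner LR',c1,180+370/1.55,90+254/1.55,8),('wing top up',c1,180+222/1.55,90+139/1.55,32)]:
    p=onp(c,u,v,h);print(nm,p@x,p@y)
E
```

```text
knob [ 615.35 -103.04  130.63] 0.04136803141766827
knob [ 622.32 -144.62  130.64] 0.06692750453440685
knob [ 629.2  -186.06  130.66] 0.014056397582625044
knob [ 636.24 -227.52  130.84] 0.08952388272450337
knob [ 643.1  -268.97  130.92] 0.06599136314117249
yaw 9.493255826607955 tilt -0.2882089281932281 168.2339953506617
button [ 579.19 -288.4   121.53] 0.6783323086964501
lip (array([600.37, -74.82, 124.04]), [0.2384269582896759, 0.23842695828961408]) (array([ 626.11, -230.11,  124.95]), [0.0004473483283759117, 0.00044734832839503385])
n coords knob,button,lip [-130.92 -130.93 -130.88 -130.77 -130.66] -111.17364356937453 -132.62137151083203 -131.69652181628953
seat from button [ 571.39 -157.9   103.71]
seat rel coords (x,y,n): from button 530.9865098473681 -249.97545135531655 -133.17364356937455  knobs: x 528.9171091874599 y [-203.12 -245.28 -287.29 -329.34 -371.35]  lip outer x 577.9080207573621 578.0858687766123 y mid -251.52230264965178 w 157.4043636192293
stud tip w1 531.4794768400477 -251.14102455169024
inner UL lip top 572.2540549330487 -179.4176087631471
inner UR 572.5178443785443 -324.850125999777
inner LL 489.00234970732635 -179.06367373416012
inner LR 488.54240954533697 -324.28661666552233
wing top up 552.5124090898601 -251.01267339185685
```

```bash
python3 -c "
from h import *
go([588,200,340],frame(12,0))"
```

```text
shift [0.1378, -0.4264, 0.0916] turn [0.56, -24.95, -2.41] rows 7.318702642525845 t 2.0
```

```bash
python3 -m pendant '[[[0.138,-0.426,0.092],[0.6,-24.9,-2.4]],[[0.138,-0.426,0.092],[0.6,-24.9,-2.4]],[[0.138,-0.426,0.092],[0.6,-24.9,-2.4]],[[0.138,-0.426,0.092],[0.6,-24.9,-2.4]],[[0.138,-0.426,0.092],[0.6,-24.9,-2.4]],[[0.138,-0.426,0.092],[0.6,-24.9,-2.4]],[[0.138,-0.426,0.092],[0.6,-24.9,-2.4]],[[0.138,-0.426,0.092],[0.6,-24.9,-2.4]],[[0.138,-0.426,0.092],[0.6,-24.9,-2.4]],[[0.138,-0.426,0.092],[0.6,-24.9,-2.4]]]'
python3 -c "
from h import *
snap('wrist','w3')"
python3 -m pendant '[[[0.02,-0.05,0.0],[0,0,0]],[[0.02,-0.07,0],[0,0,0]],[[0.02,-0.07,0],[0,0,0]],[[0.02,-0.07,0],[0,0,0]]]' 
python3 - <<'E'
from h import *
snap('wrist','w4')
a=cv2.imread('pics/w3.png');b=cv2.imread('pics/w4.png')
cv2.imwrite('pics/both2.png',np.vstack([a[0:300],b[0:300]]))
E
```

```text
t: 3.25
tcp_pos: [597.8, 164.2, 339.8]
eef_rot: [-3.09, -0.409, 0.005]
contact_force: [-0.5, 0.2, -0.6]
opening: 85.5
gripper_force: 0.0
t: 3.8
tcp_pos: [609.5, 206.0, 341.4]
eef_rot: [-3.054, -0.486, 0.012]
contact_force: [-0.8, 0.6, 0.4]
opening: 85.2
gripper_force: 0.0
```

View pics/both2.png

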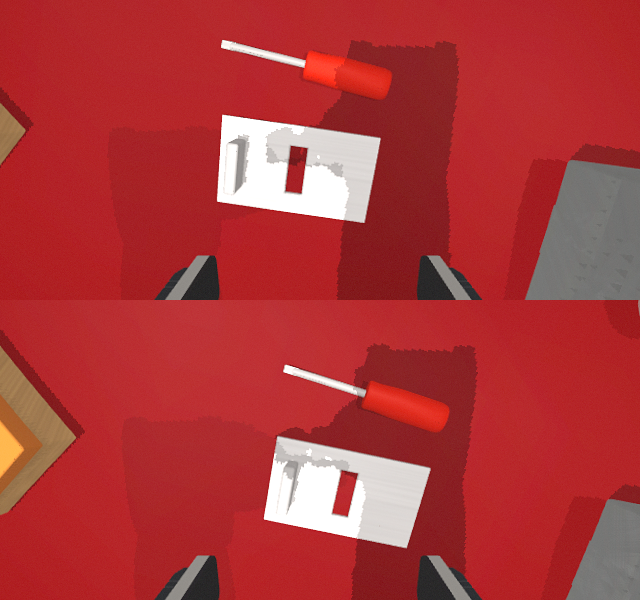

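The plate is at (222,115)-(380,138)-(365,222)-(217,201) in w3, with its slot at (297,170) and its pull bar on the left end at (235,165). The arm stopped short because joint 6 hit its limit, so the tool needs a half turn.

```bash
python3 - <<'E'
from h import *
np.set_printoptions(suppress=True,precision=2)
def plate(f,x0,x1,y0,y1):
    c,i=load(f);h=cv2.cvtColor(i,cv2.COLOR_BGR2HSV);m=(h[:,:,1]<70).astype(np.uint8);mm=np.zeros_like(m);mm[y0:y1,x0:x1]=m[y0:y1,x0:x1]
    cs,_=cv2.findContours(mm,cv2.RETR_CCOMP,cv2.CHAIN_APPROX_NONE);cs=sorted(cs,key=cv2.contourArea,reverse=True)
    q=cv2.approxPolyDP(cs[0],8,True)[:,0].astype(float);s=cs[1]
    M=cv2.moments(s);q=q[np.argsort(np.arctan2(*(q-q.mean(0)).T[::-1]))]
    return c,q,(M['m10']/M['m00'],M['m01']/M['m00']),cv2.minAreaRect(s)
P=[plate('w3',190,410,105,235),plate('w4',240,460,130,260)]
for c,q,s,r in P: print(q.tolist(),s,r)
for a,b in zip(P[0][1],P[1][1]): print('corner tri',*tri([(P[0][0],*a),(P[1][0],*b)]))
print('slot tri',tri([(P[0][0],*P[0][2]),(P[1][0],*P[1][2])]))
for c,q,s,r in P:
    w=np.array([onz(c,*p,5)[:2] for p in q]);print(w.tolist(),'centre',w.mean(0),'slot',onz(c,*s,2.5)[:2]);e=(w[1]-w[0]+w[2]-w[3])/2;print('y dir yaw',np.degrees(np.arctan2(e[0],-e[1])),np.linalg.norm(e),np.linalg.norm(w[3]-w[0]))
bar=tri([(P[0][0],231,142),(P[1][0],292,162)]);print('bar far-left top?',bar)
print(arm.state()['joint_positions'],arm.state()['tcp_pos'])
cv2.imwrite('pics/bar.png',np.hstack([cv2.resize(cv2.imread('pics/w3.png')[110:225,210:305],None,fx=4,fy=4),cv2.resize(cv2.imread('pics/w4.png')[130:245,260:355],None,fx=4,fy=4)]))
E
```

```text
[[222.0, 115.0], [380.0, 138.0], [364.0, 222.0], [217.0, 201.0]] (295.85220883534134, 169.05963855421686) ((295.7270812988281, 169.29693603515625), (18.965492248535156, 47.97542953491211), 7.594644546508789)
[[277.0, 136.0], [430.0, 168.0], [406.0, 247.0], [264.0, 219.0]] (344.39002557544757, 192.7851662404092) ((344.27362060546875, 192.85086059570312), (18.436992645263672, 46.463077545166016), 13.392496109008789)
corner tri [627.05 268.02   3.85] [0.23178600080492637, 0.2317860008048307]
corner tri [644.1  129.11   5.43] [0.10798247480760406, 0.10798247480726482]
corner tri [564.   118.45   2.07] [0.05807036980506633, 0.05807036980496967]
corner tri [547.79 257.68   5.17] [0.08538861326080834, 0.0853886132607335]
slot tri (array([596.51, 193.54,   2.18]), [0.027666745525734816, 0.02766674552569584])
[[626.9788159135953, 267.76289651478226], [643.9567605324162, 129.04911344376177], [564.9470810294019, 119.09149394148652], [547.8125086391797, 257.70146031662193]] centre [595.92 193.4 ] slot [596.62 193.52]
y dir yaw 7.012505243098002 139.70694848822527 79.80311213127499
[[627.4745807477246, 267.830040104699], [644.1544492982687, 128.94057907076007], [565.1595448350685, 119.51481226639217], [547.6252614358066, 257.71851189410836]] centre [596.1 193.5] slot [596.57 193.58]
y dir yaw 7.038983505146491 139.59873555937946 80.48699769111917
bar far-left top? (array([615.66, 246.43,  41.89]), [2.0979491400332466, 2.0979491400330788])
[0.31 0.49 0.05 1.13 0.05 3.14] [609.59 206.05 341.43]
```

View pics/bar.png

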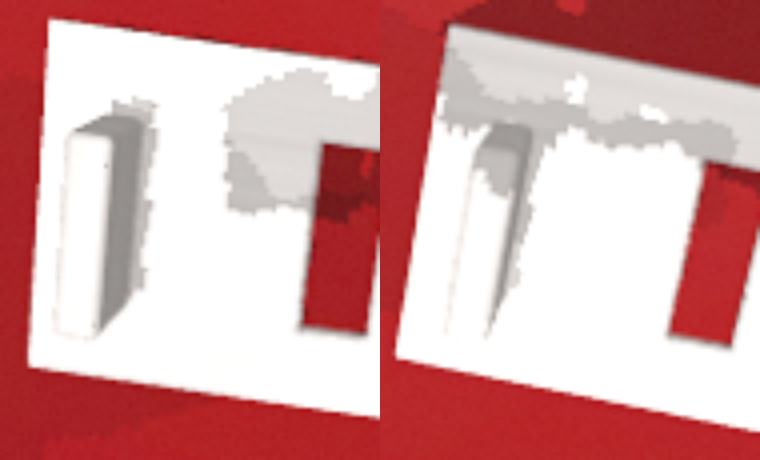

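```bash
python3 - <<'E'
from h import *
np.set_printoptions(suppress=True,precision=2)
print('bar top',tri([(load('w3')[0],230.75,168.75),(load('w4')[0],285.3,191)]))
go([590,245.1,260],frame(187,0))
E
```

```text
bar top (array([589.82, 244.87,  32.45]), [0.132727246310051, 0.1327272463102123])
shift [-0.0065, -0.0391, 0.0835] turn [-0.41, -4.19, -168.87] rows 15.787060967621178 t 3.85
```

```bash
python3 -m pendant '[[[0,0,0],[0,0,-10]],[[0,0,0],[0,0,-20]],[[0,0,0],[0,0,-30]],[[0,0,0],[0,0,-40]],[[0,0,0],[0,0,-50]],[[0,0,0],[0,0,-60]],[[0,0,0],[0,0,-70]],[[0,0,0],[0,0,-80]],[[0,0,0],[0,0,-90]],[[0,0,0],[0,0,-90]]]' 0.06
python3 -c "
from h import *
go([590,245.1,260],frame(187,0))"
```

```text
t: 5.1
tcp_pos: [609.8, 206.3, 341.4]
eef_rot: [-1.823, -2.508, -0.046]
contact_force: [0.0, -0.7, -1.4]
opening: 59.5
gripper_force: 0.0
shift [0.0389, -0.0069, 0.0835] turn [1.98, -2.38, -79.0] rows 7.388952764740155 t 5.1
```

```bash
python3 -m pendant '[[[0.0389,-0.007,0.0835],[2,-2.4,-79]],[[0.0389,-0.007,0.0835],[2,-2.4,-79]],[[0.0389,-0.007,0.0835],[2,-2.4,-79]],[[0.0389,-0.007,0.0835],[2,-2.4,-79]],[[0.0389,-0.007,0.0835],[2,-2.4,-79]],[[0.0389,-0.007,0.0835],[2,-2.4,-79]],[[0.0389,-0.007,0.0835],[2,-2.4,-79]],[[0.0389,-0.007,0.0835],[2,-2.4,-79]],[[0.0389,-0.007,0.0835],[2,-2.4,-79]],[[0.0389,-0.007,0.0835],[2,-2.4,-79]]]' 0.05
python3 -c "
from h import *
go([590,245.1,182],frame(187,0));print(arm.state()['joint_positions'])"
```

```text
t: 6.35
tcp_pos: [590.0, 245.5, 260.0]
eef_rot: [-0.192, 3.135, -0.0]
contact_force: [0.1, 0.2, 0.0]
opening: 49.9
gripper_force: 0.0
shift [0.0, -0.0004, 0.078] turn [-0.01, 0.02, 0.02] rows 1.2477450259286034 t 6.35
[ 3.94382223e-01  5.38501553e-01 -8.82791544e-02  9.43702086e-01
 -1.98973293e-04  2.71891523e-01]
```

```bash
python3 -m pendant '[[[0,0,0.04],[0,0,0]],[[0,0,0.065],[0,0,0]],[[0,0,0.078],[0,0,0]],[[0,0,0.078],[0,0,0]],[[0,0,0.078],[0,0,0]]]'
python3 -m pendant '[[[0,0,0],[0,0,0]],[[0,0,0],[0,0,0]],[[0,0,0],[0,0,0]],[[0,0,0],[0,0,0]],[[0,0,0],[0,0,0]],[[0,0,0],[0,0,0]]]' 0.0
python3 -m pendant '[[[0,0,-0.03],[0,0,0]],[[0,0,-0.08],[0,0,0]],[[0,0,-0.13],[0,0,0]],[[0,0,-0.18],[0,0,0]],[[0,0,-0.18],[0,0,0]]]'
python3 - <<'E'
from h import *
snap('side','s2')
s=arm.state();print(s['tcp_pos'],s['eef_rot'],s['contact_force'],s['moment'])
F=frame(9.5,25);x=F[:,0];y=-F[:,1];n=-F[:,2]
S=529.7*x-251.2*y-136*n;print('seat',S)
G=F@np.diag([-1,-1,1])
# at grasp: grasp point 25..: TCP above plate bottom by 182 along n (cover lying at z 0)
for h in (60,): T=S+52*y+n*(182+h);print(T);go(T,G)
E
```

```text
t: 6.98
tcp_pos: [590.6, 245.9, 183.0]
eef_rot: [-0.195, 3.133, 0.001]
contact_force: [-0.3, -0.7, 0.5]
opening: 49.9
gripper_force: 0.0
t: 7.72
tcp_pos: [590.4, 245.9, 182.9]
eef_rot: [-0.196, 3.134, 0.001]
contact_force: [-0.7, -0.3, 5.8]
opening: 8.7
gripper_force: 60.3
t: 8.35
tcp_pos: [591.2, 246.2, 366.5]
eef_rot: [-0.196, 3.127, 0.005]
contact_force: [0.8, -0.4, -2.3]
opening: 8.8
gripper_force: 59.4
[590.39658365 245.88293426 363.60359912] [-1.95853387e-01  3.13159845e+00  1.93948030e-03] [-0.32624719 -0.24294688 -1.82345307] [ 0.02799636  0.01129886 -0.02021317]
seat [ 571.63513887 -159.03404517  100.60303421]
[ 462.18166519 -124.6272099   319.92951867]
shift [0.1735, -0.3517, 0.0426] turn [-0.46, -24.77, -2.32] rows 6.3118784789371345 t 8.4
```

```bash
python3 - <<'E'
from h import *
F=frame(9.5,25);x=F[:,0];y=-F[:,1];n=-F[:,2]
S=529.7*x-251.2*y-136*n;G=F@np.diag([-1,-1,1])
T=S+52.3*y+.5*x+n*(182+90);print(T);go(T,G)
E
```

```text
[ 450.07442087 -126.34909623  347.33006141]
shift [0.1857, -0.3519, 0.0152] turn [-0.46, -24.77, -2.32] rows 6.370166906086007 t 8.4
```

View pics/s2.png

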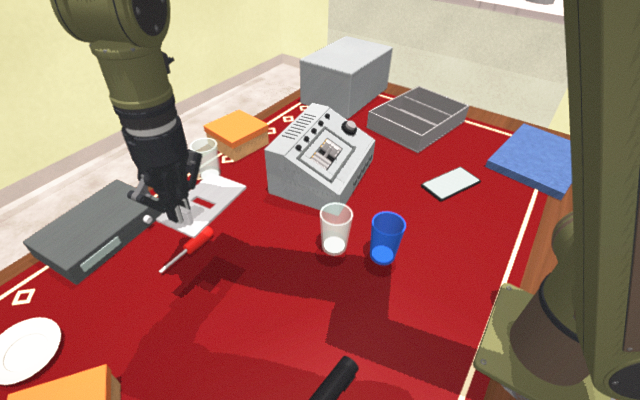

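The cover is lifted and level in the gripper at (200,205), and the glass at (335,230) is untouched.

```bash
python3 -m pendant '[[[0.03,-0.06,0.0],[0,-4,-0.4]],[[0.06,-0.11,0.0],[0,-8,-0.8]],[[0.09,-0.17,0.0],[-0.2,-12,-1.2]],[[0.12,-0.23,0.005],[-0.3,-16,-1.6]],[[0.15,-0.29,0.01],[-0.4,-20,-2]],[[0.17,-0.33,0.015],[-0.46,-23,-2.3]],[[0.1857,-0.352,0.0152],[-0.46,-24.8,-2.3]],[[0.1857,-0.352,0.0152],[-0.46,-24.8,-2.3]],[[0.1857,-0.352,0.0152],[-0.46,-24.8,-2.3]],[[0.1857,-0.352,0.0152],[-0.46,-24.8,-2.3]]]'
python3 - <<'E'
from h import *
F=frame(9.5,25);x=F[:,0];y=-F[:,1];n=-F[:,2]
S=529.7*x-251.2*y-136*n;G=F@np.diag([-1,-1,1])
T=S+52.3*y+.5*x+n*(182+90);go(T,G);snap('wrist','w5');print(arm.state()['joint_positions'],arm.state()['contact_force'])
E
```

```text
t: 9.65
tcp_pos: [450.0, -125.7, 346.2]
eef_rot: [-0.227, 2.701, 0.05]
contact_force: [-0.1, -0.3, -1.6]
opening: 9.1
gripper_force: 59.6
shift [-0.0004, -0.0006, -0.001] turn [0.03, -0.23, 0.1] rows 0.023494168001481856 t 9.65
[-0.33592182  0.04824039 -0.62374102  0.5142109   0.20340773 -0.46400528] [ 0.36450281  0.14578366 -1.4575851 ]
```

View pics/w5.png

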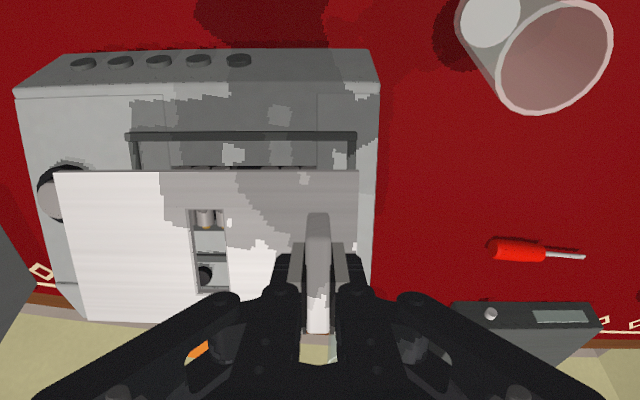

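The cover is held over the bay. Its downslope edge runs from (55,173) to (359,171), the slot is at (189..231, 209..293), and the glass at top right is clear.

```bash
python3 - <<'E'
from h import *
np.set_printoptions(suppress=True,precision=2)
c,_=load('w5');s=arm.state();Rt=R.from_rotvec(s['eef_rot']).as_matrix();t=s['tcp_pos']
for h in (177,):
  for nm,u,v in [('edge R',359,171),('corner L',55,173),('corner Lup',88,321),('slot1',189.5,209),('slot2',223.5,209),('slot3',231.5,291),('slot4',197,293)]:
    o,d=ray(c,u,v);z=Rt[:,2];p=o+d*((h-(o-t)@z)/(d@z));q=Rt.T@(p-t);print(nm,'x,y in seat axes (rel TCP)',-q[0],q[1])  # tool y=-? see note
print(Rt)
E
```

```text
edge R x,y in seat axes (rel TCP) -41.73612080012244 18.21219701673968
corner L x,y in seat axes (rel TCP) -41.253367819992434 -118.93442253256777
corner Lup x,y in seat axes (rel TCP) 38.07527400829698 -119.92648765546315
slot1 x,y in seat axes (rel TCP) -24.24069500621723 -57.57054758020183
slot2 x,y in seat axes (rel TCP) -24.279760306829896 -42.005343136576236
slot3 x,y in seat axes (rel TCP) 18.035495636764768 -41.675313593368166
slot4 x,y in seat axes (rel TCP) 19.428071771779877 -58.934353046029955
[[-0.9  -0.17  0.41]
 [-0.15  0.99  0.07]
 [-0.42 -0.   -0.91]]
```

```bash
python3 - <<'E'
from h import *
np.set_printoptions(suppress=True,precision=2)
c,i=load('w5')
F=frame(9.5,25);x=F[:,0];y=-F[:,1];n=-F[:,2]
for nm,u,v,h in [('lip L',126,133,8),('lip R',357,133,8),('panel knob? nut in slot',206,268,8)]:
    o,d=ray(c,u,v);p=o+d*((-136+h-o@n)/(d@n));print(nm,p@x,p@y)
cv2.imwrite('pics/c5.png',np.hstack([cv2.resize(i[120:320,110:250],None,fx=2.8,fy=2.8),cv2.resize(i[120:320,250:390],None,fx=2.8,fy=2.8)]))
E
```

```text
lip L 480.0777538722555 -328.9616562061413
lip R 480.6585526898226 -171.62855798939466
panel knob? nut in slot 581.9702469288183 -282.44225601645195
```

View pics/c5.png

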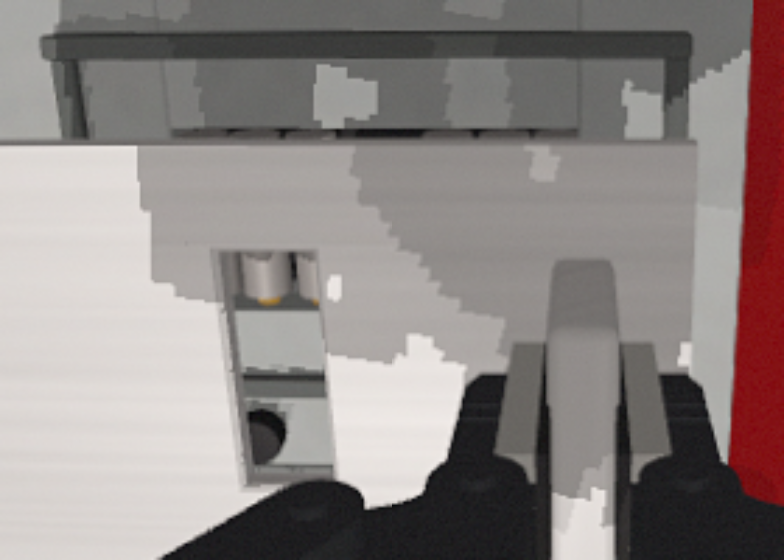

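```bash
cat >> h.py <<'E'
F=frame(9.5,25);X=F[:,0];Y=-F[:,1];N=-F[:,2];G=F@np.diag([-1,-1,1])
def seat(x,y,n): return x*X+y*Y+n*N
def rep():
    s=arm.state();t=s['tcp_pos'];f=s['contact_force'];m=s['moment']
    print('seat xyz',np.round([t@X,t@Y,t@N],2),'F',np.round([f@X,f@Y,f@N],1),'M',np.round([m@X,m@Y,m@N],3),'open',round(s['opening'],1),'j',np.round(s['joint_positions'],2),'t',s['t'])
E
python3 -c "
from h import *
rep();go(seat(529.8,-198.9,46+38),G)"
```

```text
seat xyz [ 529.95 -198.27  135.12] F [-0.3  0.1 -1.5] M [ 0.059  0.541 -0.088] open 8.7 j [-0.34  0.05 -0.62  0.51  0.2  -0.46] t 9.7
shift [-0.0, -0.0006, 0.0511] turn [0.02, -0.21, 0.11] rows 0.8180274476173403 t 9.7
```

```bash
python3 -m pendant '[[[0,-0.0006,0.02],[0,-0.1,0.1]],[[0,-0.0006,0.04],[0,-0.2,0.1]],[[0,-0.0006,0.051],[0,-0.2,0.1]],[[0,-0.0006,0.051],[0,-0.2,0.1]]]'
python3 -c "
from h import *
rep();go(seat(529.8,-198.9,46+12),G)"
```

```text
t: 10.2
tcp_pos: [470.9, -123.2, 299.6]
eef_rot: [-0.223, 2.698, 0.05]
contact_force: [0.0, 0.6, -1.3]
opening: 9.1
gripper_force: 59.5
seat xyz [ 529.12 -199.18   83.88] F [-0.4  0.6 -1.2] M [ 0.027  0.512 -0.055] open 9.1 j [-0.31  0.13 -0.67  0.38  0.2  -0.44] t 10.2
shift [-0.0007, 0.0003, 0.0259] turn [0.03, -0.07, -0.04] rows 0.414282300267039 t 10.2
```

```bash
python3 -m pendant '[[[-0.0005,0.0002,0.006],[0,0,0]],[[-0.0005,0.0002,0.012],[0,0,0]],[[-0.0005,0.0002,0.012],[0,0,0]]]' >/dev/null
python3 -c "
from h import *
rep()"
python3 -m pendant '[[[0,0,0.006],[0,0,0]],[[0,0,0.013],[0,0,0]],[[0,0,0.013],[0,0,0]]]' >/dev/null
python3 -c "
from h import *
rep()"
```

```text
seat xyz [ 529.63 -199.59   72.43] F [ 0.6  0.9 -1.1] M [ 0.083  0.555 -0.009] open 9.2 j [-0.31  0.15 -0.68  0.34  0.19 -0.44] t 10.575
seat xyz [ 529.32 -199.5    59.02] F [-0.9 -1.  -1. ] M [ 0.078  0.515 -0.031] open 8.6 j [-0.3   0.17 -0.69  0.31  0.19 -0.43] t 10.95
```

```bash
python3 -m pendant '[[[0,0.0005,0.004],[0,0,0]],[[0,0.0005,0.007],[0,0,0]],[[0,0.0005,0.007],[0,0,0]]]' >/dev/null
python3 -c "
from h import *
rep()"
python3 -m pendant '[[[0,0,0.002],[0,0,0]],[[0,0,0.004],[0,0,0]],[[0,0,0.004],[0,0,0]]]' >/dev/null
python3 -c "
from h import *
rep()"
```

```text
seat xyz [ 529.66 -199.06   52.43] F [-0.5  0.1 -1.1] M [ 0.067  0.499 -0.041] open 8.7 j [-0.3   0.19 -0.7   0.29  0.19 -0.43] t 11.325
seat xyz [ 529.81 -199.16   48.6 ] F [-0.3  0.6 -1.4] M [ 0.068  0.558 -0.073] open 9.3 j [-0.3   0.19 -0.7   0.28  0.19 -0.42] t 11.7
```

```bash
for k in 1 2 ; do python3 -m pendant '[[[0,0,0.001],[0,0,0]],[[0,0,0.002],[0,0,0]],[[0,0,0.002],[0,0,0]]]' >/dev/null
python3 -c "
from h import *
rep()"; done
```

```text
seat xyz [ 529.71 -199.07   48.45] F [-5.   1.8 21. ] M [ 0.391  1.203 -0.047] open 8.8 j [-0.3   0.19 -0.7   0.28  0.19 -0.42] t 12.075
seat xyz [ 529.57 -198.97   48.38] F [-8.4  3.6 43.1] M [0.876 2.191 0.034] open 9.2 j [-0.3   0.19 -0.7   0.28  0.19 -0.42] t 12.45
```

```bash
python3 -m pendant '[[[0,0,-0.0035],[0,0,0]],[[0,0,-0.0035],[0,0,0]],[[0,0,-0.0035],[0,0,0]]]' >/dev/null
python3 -c "
from h import *
rep()"
python3 -m pendant '[[[0,0,0],[0,0,0]],[[0,0,0],[0,0,0]],[[0,0,0],[0,0,0]],[[0,0,-0.02],[0,0,0]],[[0,0,-0.06],[0,0,0]],[[0,0,-0.10],[0,0,0]],[[0,0,-0.11],[0,0,0]],[[0,0,-0.11],[0,0,0]]]' 0.03
python3 -c "
from h import *
rep();go(seat(529.8,-251,49+110),G)"
```

```text
seat xyz [ 530.11 -199.28   48.48] F [-1.1 -0.2 11.1] M [ 0.143  0.718 -0.012] open 9.2 j [-0.3   0.19 -0.7   0.28  0.19 -0.42] t 12.825
t: 13.82
tcp_pos: [440.6, -128.2, 367.5]
eef_rot: [-0.221, 2.696, 0.048]
contact_force: [0.1, -1.1, -0.9]
opening: 30.0
gripper_force: 0.0
seat xyz [ 529.94 -199.19  158.34] F [-0.5 -1.1 -0.8] M [-0.008  0.364 -0.045] open 30.0 j [-0.35  0.01 -0.6   0.57  0.21 -0.47] t 13.825
shift [0.0001, -0.0518, -0.0006] turn [-0.09, 0.08, -0.09] rows 0.8289809373311592 t 13.825
```

```bash
python3 -m pendant '[[[0,-0.0518,0],[0,0,0]],[[0,-0.0518,0],[0,0,0]],[[0,-0.0518,0],[0,0,0]],[[0,-0.0518,0],[0,0,0]]]' 0.05 >/dev/null
python3 -c "
from h import *
c,i=snap('wrist','w6');rep();cv2.imwrite('pics/c6.png',cv2.resize(i[80:300,140:500],None,fx=2.2,fy=2.2))"
```

```text
seat xyz [ 529.23 -249.97  157.58] F [-0.1 -0.8  0.4] M [ 0.022  0.36  -0.01 ] open 49.9 j [-0.45  0.07 -0.54  0.6   0.25 -0.57] t 14.375
```

View pics/c6.png

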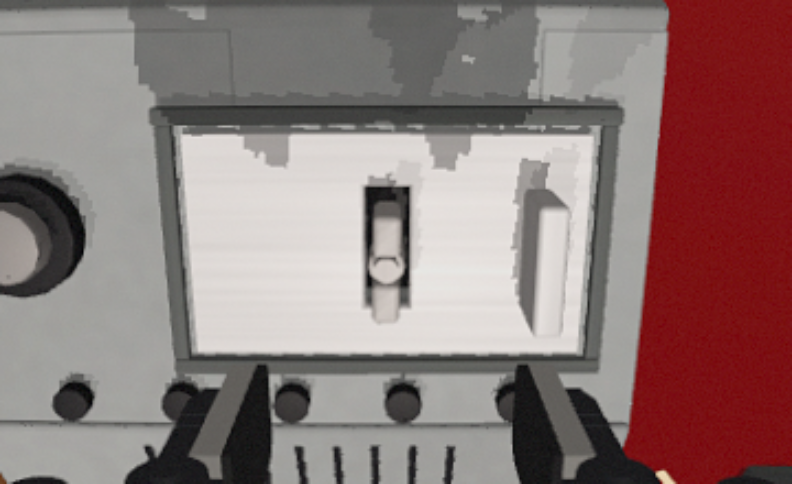

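The cover sits flat inside the lip, with the wing nut standing through the slot: stud tip at crop (386,270), wings straight along the slot.

```bash
python3 - <<'E'
from h import *
c,i=load('w6')
for u,v,h in [(315.5,202.7,31),(140+386/2.2,80+200/2.2,32),(140+386/2.2,80+320/2.2,32),(140+364/2.2,80+186/2.2,5),(140+411/2.2,80+186/2.2,5)]:
    o,d=ray(c,u,v);p=o+d*((-135+h-o@N)/(d@N));print(p@X,p@Y)
go(seat(530,-250.6,51),G)
E
```

```text
528.98524125891 -250.90775604982844
505.9346825212722 -250.88252465232014
545.7353611348997 -250.973446255029
507.06119545797293 -258.59270160654444
507.07142195502695 -242.42927666438675
shift [-0.0009, -0.0007, 0.1066] turn [0.03, -0.05, -0.06] rows 1.7053813435218008 t 14.375
```

```bash
python3 -m pendant '[[[-0.0005,-0.0009,0.04],[0,0,0]],[[-0.0005,-0.0009,0.08],[0,0,0]],[[-0.0005,-0.0009,0.1],[0,0,0]],[[-0.0005,-0.0009,0.1066],[0,0,0]],[[-0.0005,-0.0009,0.1066],[0,0,0]],[[-0.0005,-0.0009,0.1066],[0,0,0]]]' 0.035 >/dev/null
python3 -c "
from h import *
rep()"
python3 -m pendant '[[[0,0,0],[0,0,0]],[[0,0,0],[0,0,0]],[[0,0,0],[0,0,0]],[[0,0,0],[0,0,0]],[[0,0,0],[0,0,0]]]' 0.0
python3 -c "
from h import *
rep()"
```

```text
seat xyz [ 530.83 -251.95   52.5 ] F [ 0.2  0.6 -0.6] M [ 0.086  0.348 -0.041] open 34.7 j [-0.4   0.23 -0.63  0.33  0.23 -0.52] t 15.125
t: 15.75
tcp_pos: [494.0, -172.4, 271.8]
eef_rot: [-0.222, 2.695, 0.05]
contact_force: [-2.8, 1.8, 5.0]
opening: 8.6
gripper_force: 58.6
seat xyz [ 530.64 -251.61   52.48] F [-0.2  2.2  5.6] M [ 0.516  0.403 -0.011] open 8.6 j [-0.4   0.23 -0.63  0.33  0.23 -0.52] t 15.75
```

```bash
python3 -m pendant '[[[0.001,0.0007,0],[0,0,0]],[[0.001,0.0007,0.0003],[0,0,10]],[[0.001,0.0007,0.0005],[0,0,20]],[[0.001,0.0007,0.0008],[0,0,30]],[[0.001,0.0007,0.001],[0,0,40]],[[0.001,0.0007,0.0013],[0,0,50]],[[0.001,0.0007,0.0016],[0,0,60]],[[0.001,0.0007,0.0018],[0,0,70]],[[0.001,0.0007,0.0021],[0,0,80]],[[0.001,0.0007,0.0021],[0,0,80]]]'
cat >> h.py <<'E'
def ang():
    s=arm.state();print('turned deg about tool z',np.round(R.from_matrix(G.T@R.from_rotvec(s['eef_rot']).as_matrix()).as_rotvec(degrees=True),2))
E
python3 -c "
from h import *
rep();ang()"
```

```text
t: 17.0
tcp_pos: [493.9, -173.1, 269.4]
eef_rot: [1.618, 2.28, 0.433]
contact_force: [-3.3, -4.0, 5.2]
opening: 8.8
gripper_force: 58.9
seat xyz [ 529.5  -252.27   50.38] F [-1.4 -3.4  6.4] M [-0.485  0.689 -0.084] open 8.8 j [-0.4   0.23 -0.64  0.32  0.22  0.88] t 17.0
turned deg about tool z [ 0.2  -0.24 80.15]
```

```bash
python3 -m pendant '[[[0,0,0.0003],[0,0,10]],[[0,0,0.0005],[0,0,20]],[[0,0,0.0008],[0,0,30]],[[0,0,0.0008],[0,0,30]]]' >/dev/null
python3 -c "
from h import *
rep();ang()"
for k in 1 2 3; do python3 -m pendant '[[[0,0,0.0001],[0,0,5]],[[0,0,0.0001],[0,0,5]]]' >/dev/null
python3 -c "
from h import *
rep();ang()"; done
```

```text
seat xyz [ 528.94 -252.18   49.65] F [-2.5 -2.   8.6] M [-0.529  0.914 -0.075] open 8.7 j [-0.4   0.23 -0.64  0.32  0.22  1.4 ] t 17.5
turned deg about tool z [  0.21  -0.26 110.17]
seat xyz [ 528.82 -252.13   49.61] F [-2.9 -2.5 10.9] M [-0.555  1.032  0.008] open 8.3 j [-0.4   0.23 -0.64  0.32  0.22  1.49] t 17.75
turned deg about tool z [  0.22  -0.26 115.14]
seat xyz [ 528.73 -252.07   49.57] F [-2.9 -2.2 10.7] M [-0.429  1.126  0.042] open 8.3 j [-0.4   0.23 -0.64  0.32  0.22  1.58] t 18.0
turned deg about tool z [  0.22  -0.26 120.14]
seat xyz [ 528.64 -252.01   49.54] F [-3.6 -2.  11.2] M [-0.471  1.135  0.052] open 8.7 j [-0.4   0.23 -0.64  0.32  0.22  1.66] t 18.25
turned deg about tool z [  0.21  -0.27 125.13]
```

```bash
for k in 1 2 3 4; do python3 -m pendant '[[[0,0,0.0001],[0,0,3]],[[0,0,0.0001],[0,0,3]]]' >/dev/null
python3 -c "
from h import *
rep();ang()"; done
```

```text
seat xyz [ 528.6  -251.96   49.51] F [-2.9 -2.4 13. ] M [-0.331  1.266  0.123] open 8.6 j [-0.4   0.23 -0.64  0.32  0.22  1.71] t 18.5
turned deg about tool z [  0.21  -0.27 128.12]
seat xyz [ 528.55 -251.93   49.5 ] F [-4.3 -2.2 13.3] M [-0.305  1.303  0.099] open 9.4 j [-0.4   0.23 -0.64  0.32  0.22  1.77] t 18.75
turned deg about tool z [  0.21  -0.27 131.12]
seat xyz [ 528.51 -251.88   49.45] F [-4.8 -2.  15.6] M [-0.235  1.346  0.178] open 9.3 j [-0.4   0.23 -0.64  0.32  0.22  1.82] t 19.0
turned deg about tool z [  0.21  -0.27 134.11]
seat xyz [ 528.47 -251.89   49.43] F [-4.6 -0.5 15.9] M [-0.202  1.371  0.194] open 9.0 j [-0.4   0.23 -0.64  0.32  0.22  1.87] t 19.25
turned deg about tool z [  0.2   -0.28 137.12]
```

```bash
for k in 1 2; do python3 -m pendant '[[[0,0,0.0001],[0,0,4]],[[0,0,0.0001],[0,0,4]]]' >/dev/null
python3 -c "
from h import *
rep();ang()"; done
```

```text
seat xyz [ 528.42 -251.82   49.38] F [-6.  -1.2 16.8] M [-0.171  1.415  0.178] open 8.7 j [-0.4   0.23 -0.64  0.32  0.22  1.94] t 19.5
turned deg about tool z [  0.2   -0.28 141.12]
seat xyz [ 528.38 -251.74   49.32] F [-4.8 -0.6 17.4] M [-0.168  1.462  0.16 ] open 8.8 j [-0.4   0.23 -0.64  0.32  0.22  2.01] t 19.75
turned deg about tool z [  0.19  -0.28 145.13]
```

```bash
python3 -m pendant '[[[0,0,0],[0,0,0]],[[0,0,0],[0,0,0]],[[0,0,0],[0,0,0]],[[0,0,-0.03],[0,0,0]],[[0,0,-0.07],[0,0,0]],[[0,0,-0.11],[0,0,0]],[[0,0,-0.11],[0,0,0]],[[0,0,-0.11],[0,0,0]]]' 0.03 >/dev/null
python3 - <<'E'
from h import *
rep();c,i=snap('wrist','w7')
# wing angle: rectify onto plane at height ~32 with homography, mask by brightness not reliable; use slot+wing edges near stud
s0=seat(529.3,-250.9,-135+30)
px=lambda a,b: proj(c,s0+a*X+b*Y)
src=np.float32([px(30,-30),px(30,30),px(-30,30),px(-30,-30)]);Hm=cv2.getPerspectiveTransform(src,np.float32([[240,0],[0,0],[0,240],[240,240]])[[0,1,2,3]])
w=cv2.warpPerspective(i,Hm,(240,240));cv2.imwrite('pics/w7r.png',w)  # up = up slope, left = +y
g=cv2.cvtColor(w,cv2.COLOR_BGR2GRAY)
for r in range(0,240,8): print(''.join(' .:-=+*#%@'[min(9,int(v)//26)] for v in g[r,::4]))
d=R.from_rotvec(arm.state()['eef_rot'])
go(seat(524.3,-380.9,80),d.as_matrix())
E
```

```text
seat xyz [ 528.86 -250.91  157.29] F [ 0.1 -0.2  0.1] M [-0.013  0.399 -0.051] open 29.9 j [-0.46  0.07 -0.55  0.6   0.25  1.96] t 20.75
%%%%%%%%%%%%%%%%%%%%%%%%%%%%%%%%%%%%%%%%%%%%%%%%%%%%%%%%%%%%
%%%%%%%%%%%%%%%%%%%%%%%%%%%%%%%%%%%%%%%%%%%%%%%%%%%%%%######
%%%%%%%%%%%%%%%%%%#+*************##%%%%%%%%%%%%%%%%#########
%%%%%%%%%%%%%%%%#%#-            .+##########################
%%%%%%%%%%%%%%%%%%#-  ...........+#%%%%%%%%%%%%%%%%%%%%%%%%%
%%%%%%%%%%%%%%%%%%#=:............+#%%%%%%%%%%%%%%%#%########
%%%%%%%%%%%%%%%%#=====-..........+#%%%%%%%%%%%%%%%%%%%%%%%%%
%%%%%%%%%%%%%%#=====++*+:........+#%%%%%%%%%%%%%%%%%%%%%%%%%
%%%%%%%%%%%%%%#===+*#####=..... .+#%%%%%%%%%%%%%%%%%%%%#####
%%%%%%%%%%%####+=*########*:... .+#%%%%%%%%%%%%%%%%%%%%%%%%%
%%%%%%%%%%%#####*=**#######*+-. .+#%%%%%%%%%%%%%%%%%%%%%%%%%
%%%%%%%%########++=+*########*=-:+#%%%%%%%%%%%%%%%%%%%%%%%%%
%%%%%%%%##########=:-+*#####**##*+*#%#######################
%%%%%%%%%#########*: .=****+=++=+*##%%######################
%%%%%%%%%##########-  :-++=+*###############################
%%%%%%%%%%%%######*- . .+*=*#######+*#%%%#######
[... 249 characters left out ...]
#######
%%%%%%%%%%%%%%%%%%#-.........   :+*#######**#%%%%%%%%##%%%#%
%%%%%%%%%%%%#%%%%%#=----------::-=+**####**#*++*##*#########
###################*******+*****+++++****#*+++++++++++*#####
#%%%%###%#%###############################*+++++++++++++##*+
%%%%%%%%%%%%%#%%%#%%%#%%#########%%%%%%%%#+++++++++*+++++*##
%%%%%%%%%%%%%%%%%%%%%#%%#%#################*++++++++++++++++
###%%######################################+++++++++++++++++
%%%%%########%###############################+++++++++++++++
%%%%%%%%%%%%%%%%%%%%%%%%%%%%%%#%##%%%%%%%%%%*++++****+*+++++
##########################################++++++++++++++++++
shift [-0.0778, 0.1044, 0.0767] turn [0.0, 0.0, 0.0] rows 2.418403407005022 t 20.8
```

The rectified view puts the wings at about 144°, or 2.5 rad, which is snug. Next is the button.

```bash
python3 -m pendant '[[[-0.03,0.04,0],[0,0,0]],[[-0.06,0.08,0.01],[0,0,0]],[[-0.0778,0.1044,0.04],[0,0,0]],[[-0.0778,0.1044,0.0767],[0,0,0]],[[-0.0778,0.1044,0.0767],[0,0,0]],[[-0.0778,0.1044,0.0767],[0,0,0]]]' 0.0 >/dev/null
python3 -c "
from h import *
rep()"
for k in 1 2; do python3 -m pendant '[[[0,0,0.003],[0,0,0]],[[0,0,0.006],[0,0,0]],[[0,0,0.008],[0,0,0]],[[0,0,0.008],[0,0,0]]]' >/dev/null
python3 -c "
from h import *
rep()"; done
```

```text
seat xyz [ 524.87 -380.8    80.78] F [-1.1 -1.1  0.4] M [-0.028  0.418  0.002] open -0.5 j [-0.62  0.31 -0.43  0.52  0.3   1.79] t 21.55
seat xyz [ 525.15 -381.18   73.36] F [ 1.3  0.4 -0. ] M [0.029 0.377 0.047] open 0.3 j [-0.62  0.32 -0.43  0.5   0.3   1.8 ] t 22.05
seat xyz [ 524.99 -381.2    64.91] F [ 0.6 -0.4  0.5] M [-0.021  0.388  0.024] open -0.3 j [-0.61  0.33 -0.44  0.48  0.3   1.8 ] t 22.55
```

```bash
python3 -m pendant '[[[0,0,0.003],[0,0,0]],[[0,0,0.005],[0,0,0]],[[0,0,0.005],[0,0,0]]]' >/dev/null
python3 -c "
from h import *
rep()"
for k in 1 2 3; do python3 -m pendant '[[[0,0,0.001],[0,0,0]],[[0,0,0.002],[0,0,0]],[[0,0,0.002],[0,0,0]]]' >/dev/null
python3 -c "
from h import *
rep()"; done
```

```text
seat xyz [ 525.24 -381.33   60.26] F [0.5 0.4 1.8] M [0.023 0.463 0.021] open 0.1 j [-0.61  0.34 -0.44  0.47  0.3   1.81] t 22.925
seat xyz [ 525.22 -381.33   58.33] F [-0.4 -0.1  3.1] M [ 0.033  0.476 -0.01 ] open -0.4 j [-0.61  0.34 -0.44  0.46  0.3   1.81] t 23.3
seat xyz [ 525.22 -381.35   56.28] F [ 0.3 -0.5  4.1] M [ 0.07   0.452 -0.028] open -0.2 j [-0.61  0.35 -0.44  0.46  0.3   1.81] t 23.675
seat xyz [ 525.21 -381.29   55.14] F [-1.8  1.8 12. ] M [0.333 0.77  0.022] open 0.3 j [-0.61  0.35 -0.44  0.46  0.3   1.81] t 24.05
```

```bash
python3 -m pendant '[[[0,0,0.001],[0,0,0]],[[0,0,0.001],[0,0,0]]]'
python3 -m pendant '[[[0,0,-0.01],[0,0,0]],[[0,0,-0.03],[0,0,0]],[[0,0,-0.07],[0,0,0]],[[0,0,-0.1],[0,0,0]],[[0,0,-0.1],[0,0,0]],[[0,0,-0.1],[0,0,0]]]'
python3 - <<'E'
from h import *
rep();np.set_printoptions(suppress=True,precision=1)
# glass check: red-cloth change in side view around the glass
c,i=snap('side','s9');i0=cv2.imread('pics/side0.png')
d=cv2.absdiff(i,i0).max(2)[195:265,312:362];print('glass diff',(d>40).sum(),d.size)
c,i=snap('wrist','w9')
E
```

```text
t: 24.3
tcp_pos: [509.5, -301.3, 271.8]
eef_rot: [2.755, 1.123, 0.644]
contact_force: [-10.4, 0.6, 16.1]
opening: -0.1
gripper_force: 9.5
t: 25.05
tcp_pos: [468.4, -307.8, 359.7]
eef_rot: [2.757, 1.125, 0.643]
contact_force: [-0.1, 0.7, -0.2]
opening: -0.2
gripper_force: 0.0
seat xyz [ 524.61 -380.9   152.21] F [-0.1  0.7 -0.2] M [-0.     0.367  0.01 ] open -0.2 j [-0.66  0.22 -0.36  0.68  0.32  1.75] t 25.05
glass diff 0 3500
```

The glass hasn't moved, the button was pressed fully and released, and the robot is clear of everything.

```bash
python3 -c "
from workcell import arm
print(arm.hand_in())"
```

```text
the job is handed in; nothing more can be done
None
```

The job is handed in: the cover lies flat in its seat, the wing nut was turned about 2.5 rad until snug, the test button was pressed fully down and released, and the glass stands where it was.

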